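# Hang the weight pail on the torsion rig

## Task

Swing the pail's flat-lying bail upright while the pail stands on the table, then lift the pail by it and hang it by the bail's peak on the hook of the torsion rig's load arm, where it is to hang still and clear of the table. Let the weight come onto the arm gradually and release the bail only when the hook bears the whole pail and you neither hold it up nor press it down, so that the arm does not jump; never press hard on the arm or tip the pail, and leave the other things where they are.

Things in the scene. Friction and masses are not known exactly. Their poses are not given: they have to be found in the camera images.
- pail: Open steel pail, 92 mm across the rim (74 mm at the foot), 70 mm tall, with metal disc weights fixed in it (in all 0.28 to 0.97 kg, not known beforehand). Origin: centre of its underside, z up; it stands on the table. Two ears at y = +/-60 mm, 62 mm up, carry the wire bail, which lies flat and level to the pail's -x side.
- bail (a joint): Angle of the bail about the line through the ears (pail's y axis): 0 flat to the pail's -x side, 1.57 upright, 3.1 flat on the other side. Turns easily; let go below about 1.35 it falls back, near upright it stays. 5 mm wire: two side legs and a crosspiece 95 mm from the ear line, in whose middle a bare arched peak (32 mm wide, 15 mm high, pointing away from the pail) centres it on a hook.
- bail_peak (a point): Wire centre at the top of the arched peak, 110 mm from the ear line. Axes: -x points from the ear line out to the peak (up when the bail is upright), y along the crosspiece.
- bail_sleeve_a (a point): Centre of the red tube grip on the crosspiece on the pail's +y side of the peak, 10 mm thick and 32 mm long along y, 34 mm beside the bail's middle, 95 mm from the ear line: the place to take hold. The tube turns freely on the wire, so the bail can swing while the tube is held fast.
- bail_sleeve_b (a point): The same on the pail's -y side.
- rig: Torsion rig, fixed: aluminium base 150 x 240 mm, two black pillars 255 mm tall with a steel rod across them 235 mm above the table. Origin: centre of the base's underside. The blue load arm points from the rod to the rig's -x side.
- load_arm (a joint): Angle of the load arm about the rod: 0 unloaded, growing as the hook goes down. The rod twists like a spring of about 6.5 N m/rad, and the hook is 180 mm from the rod: it yields about 5 mm per newton hung on it (13 to 48 mm for the pail), and the arm jumps if load comes on or off suddenly.
- hook_seat (a point): Middle of the yellow steel hook's trough at the arm's free end, on top of its 8 mm bar; about 245 mm up, lower under load. The hook is open upwards. Axes: -x along the arm towards the tip (level unloaded), y across the hook, level. Trough about 40 mm long; the wire centre of the bail's peak rests about 3 mm above this point when hung. The tip's top is 32 mm higher, 20 mm farther out.
- hook_tip (a point): Top of the hook's upturned tip.
- beaker: Empty clear glass beaker, 54 mm across, 75 mm tall; origin: centre of its underside. Bystander.
- driver: Screwdriver with orange handle, 170 mm long, lying down; origin: on its underside, in the middle of its length. Bystander.
- mirror_mount: Small square black mirror mount on a thin steel post with a round foot, 117 mm tall; origin: centre of its underside. Bystander.
- post_holder: Black post holder with a short steel post, 40 mm foot, 93 mm tall; origin: centre of its underside. Bystander.
- brass_weight: Spare brass weight with a knob, 38 mm across, 31 mm tall; origin: centre of its underside. Bystander.
- lens_ring: Black lens ring, 32 mm across, 12 mm high; origin: centre of its underside. Bystander.
- optics_case: Blue flat case, 60 x 80 x 26 mm; origin: centre of its underside. Bystander.

How it is judged (in metres and radians):
On the way, in this order (a step that is already met when the one before it is completed fails the run):
1. the bail stands upright while the pail still stands on the table (value of joint bail between 1.3 and 1.85 rad and height (world z) of pail below 0.006 m and angle between pail's own z axis and vertical below 0.1 rad), for 0.1 s.
2. the bail's peak sits on the hook and the hook bears load, the pail clear of the table (distance between bail_peak and hook_seat below 0.016 m and height (world z) of pail above 0.015 m and contact force between pail and load_arm above 1.5 N), for 0.2 s.
At the end, for the whole second after the job is handed in: The pail hangs from the hook by the bail's peak (peak within 16 mm of the hook seat, the hook bearing over 1.5 N and the load arm turned down by more than 0.04 rad), its underside more than 15 mm above the table, upright within 0.2 rad, still (under 0.05 m/s) and let go (all of step 2 and angle between pail's own z axis and vertical below 0.2 rad and linear speed of pail below 0.05 m/s and value of joint load_arm above 0.04 rad); the robot touches nothing.
It fails at once if the load arm jumps or bounces: it turns faster than 0.35 rad/s (about 63 mm/s at the hook) (velocity of joint load_arm above 0.35 rad/s or velocity of joint load_arm below -0.35 rad/s).
It fails at once if the load arm is overloaded: more than 14 N on it (the heaviest pail weighs 9.5 N) (contact force between anything else and load_arm above 14 N).
It fails at once if the pail is tipped by more than 0.5 rad (angle between pail's own z axis and vertical above 0.5 rad).
It fails at once if a bystander is moved by more than 30 mm (distance of any of beaker, driver, mirror_mount, post_holder, brass_weight, lens_ring, optics_case from where it was at the start of the episode above 0.03 m).
It also fails if it takes over 72 s, if anything falls off the work surface, if the arm or the gripper's body presses on something with over 40 N, if the wrist force passes 120 N, or if a joint passes its speed limit or range.

## Robot

A 6-joint arm with a two-finger parallel gripper is mounted at the origin on the work surface. World frame = base frame: x ahead of the robot, y to its left, z up, the work surface at z = 0. Lengths are in mm, angles in rad, forces in N, time in s.
With the tool pointing down it reaches from about 350 to 975 mm from the base axis. Payload 7.1 kg.
Tool frame: the origin (TCP) lies midway between the tips of the shut fingers; the grasp point (between the pads) lies 19 mm behind it; z points along the fingers, y is the direction in which the jaws open and shut (so a half turn about z gives the same grasp; the last joint's range is limited). The gripper opens to 88 mm and grips with 3 to 60 N. Pads are 20 mm wide; open, the fingers measure 115 mm over their backs; the gripper's body (75 mm by 178 mm) begins 61 mm behind the grasp point.
Start: joints at [-0.019, 0.423, 1.63, -0, 1.089, -0.019], TCP at [624.984, 0.026, 222.675] pointing down, gripper open.
Joint ranges: [-3, 3], [-0.9, 2.11], [0.09, 2.58], [-1.31, 4.45], [0.11, 2.69], [-2.54, 2.54]. Speed limits (rad/s): [2.39, 2.39, 3.01, 3.14, 3.14, 3.14].

## Interface

Orientations are given as a unit quaternion [x, y, z, w].
In Python, from station import r gives the robot as it stands. The module is installed in compiled form; this text tells all that it offers.
- The arm moves only by the shell command python3 -m creep 'ROWS'. ROWS is JSON, a list of rows, each a list of 5 numbers: the finger opening in m, from 0 to 0.0878, then the shift along the world's x, y, z in m, then the turn about the world's z in degrees. A call has 1 to 10 rows; each row shifts and turns the pose as measured when the row begins; what a row does not reach is not made up. A row lasts 1/10 s, in which the tool goes at most 50 mm and 8.59 degrees, less where a joint would pass 70% of its speed; a pose out of reach is approached as far as the arm can. A call is refused whole if a number of a shift passes 0.05 or a number of a turn 8.59, either way. A call with a gripper value outside its range is refused whole. The fingers move at their own pace and stop on an object; the grip force is fixed at half the most. Time passes only in rows, so rows that do not move let the fingers close. It gives the time, the measured TCP pose, the force and the opening at its end, in the units of the state.
- r.read_state(): the state, without advancing time (a new reading comes with each control period).
- r.snapshot(name): name is "scene" or "side" or "wrist"; returns (picture, depth): 420x560x3 uint8, red, green, blue; 420x560 float32, mm along the optical axis (not along the pixel's ray), 0 where there is no reading.
- r.camera_info(name): a dict with "fx", "fy", "cx", "cy" (pixels), "rvec" (rotation vector, rad) and "tvec" (3), from world to camera coordinates, as OpenCV has them; the wrist camera has in their place "T_tool_cam" (4x4, takes a point from camera to tool coordinates, whose origin is the TCP and whose axes are the flange's). Camera axes: x right, y down, z forward; pixel columns grow to the right and rows downward; lengths in mm; the calibration is good to about 2 mm. A picture is of the moment at which its call begins: read the wrist's pose just before it. camera_info takes no time and is no camera call.
- r.sign_off(): hands the job in, once; it reports no verdict.
The state is a dict: "time_s": time; "joint_pos": joint angles; "joint_velocities": joint speeds; "tau": joint torques, N m; "position": TCP position; "eef_rot": TCP orientation; "contact_force": force on the tool from outside, world axes, zero at the start; "wrist_torque": the same for the moment, N m; "finger_gap": opening from 0.0 (shut) to 1.0 (fully open).
Only numpy, scipy, OpenCV 4.12 (cv2) and the standard library are available. Lean on these libraries where they do the work, as an engineer would, in place of code of your own. Each camera call takes 0.05 s, during which the arm holds its last target.

## Working session

There is one attempt and no reset: what is moved stays moved. The work goes in short steps, Python scripts to look and compute and a shell command to move; the robot and the scene stay as the last step left them, time stands still between calls to the robot, and variables do not carry over. Pictures are saved under pics/ and viewed, and the job is handed in when it is done.

```bash
mkdir -p pics
cat > h.py <<'E'
import numpy as np, cv2
from station import r
def cam(n):
    c=r.camera_info(n)
    K=np.array([[c['fx'],0,c['cx']],[0,c['fy'],c['cy']],[0,0,1.]])
    return c,K
def world(n,uv,z=None,d=None):
    """points from pixels, by depth"""
    c,K=cam(n)
    R=cv2.Rodrigues(np.array(c['rvec'],float))[0];t=np.array(c['tvec'],float).ravel()
    ray=np.linalg.inv(K)@np.array([uv[0],uv[1],1.])
    if d is not None: return R.T@(ray*d-t)
    o=-R.T@t; v=R.T@ray
    return o+v*(z-o[2])/v[2]
def pts(n,dep):
    c,K=cam(n)
    R=cv2.Rodrigues(np.array(c['rvec'],float))[0];t=np.array(c['tvec'],float).ravel()
    v,u=np.mgrid[0:dep.shape[0],0:dep.shape[1]]
    P=np.stack([(u-c['cx'])/c['fx']*dep,(v-c['cy'])/c['fy']*dep,dep],-1)
    return (P-t)@R
def save(n,f):
    p,d=r.snapshot(n); cv2.imwrite('pics/%s.png'%f,p[:,:,::-1]); np.save('pics/%s.npy'%f,d); return p,d
E
python3 - <<'E'
from h import *
print(r.read_state())
for n in('scene','side','wrist'):
    print(n,r.camera_info(n)); save(n,n+'0')
E
```

```text
{'time_s': 0.0, 'joint_pos': array([-1.90084850e-02,  4.23850912e-01,  1.63067165e+00, -1.39447879e-05,
        1.08859527e+00, -1.90205264e-02]), 'joint_velocities': array([ 0.00116104,  0.00038561, -0.00093971,  0.00166866, -0.00012519,
       -0.00049059]), 'tau': array([ 1.28069914e-03, -5.44622147e+01, -2.73670936e+01,  6.42951974e-02,
        2.27214623e-02, -1.51321510e-04]), 'position': array([6.24451955e+02, 2.70084595e-02, 2.21902618e+02]), 'eef_rot': array([ 7.07100029e-01,  7.07113122e-01, -5.33328600e-04, -5.45102691e-04]), 'contact_force': array([ 1.53083656, -1.18514278, -0.66017643]), 'wrist_torque': array([-0.02474502,  0.01101004,  0.01448422]), 'finger_gap': 0.9999066809407248}
scene {'fx': 424.73385545601764, 'fy': 424.73385545601764, 'cx': 279.28692830393317, 'cy': 210.66791353871284, 'rvec': array([ 2.26039071,  0.67928609, -0.28758033]), 'tvec': array([-469.59571749,  -88.35309555, 1500.97552639])}
side {'fx': 491.38294518629533, 'fy': 491.38294518629533, 'cx': 276.6934816856721, 'cy': 219.80997216563628, 'rvec': array([ 0.74323809, -2.57227534,  1.12708258]), 'tvec': array([ 482.49845192,  317.73089141, 1238.73170332])}
wrist {'fx': 316.6548848982786, 'fy': 316.6548848982786, 'cx': 281.57721556621794, 'cy': 214.07118519938734, 'T_tool_cam': array([[ 6.66548353e-04, -9.54843251e-01, -2.97109276e-01,
         8.19357076e+01],
       [ 9.99999719e-01,  5.34714052e-04,  5.24992233e-04,
        -1.00930644e+00],
       [-3.42416785e-04, -2.97109542e-01,  9.54843339e-01,
        -1.63038576e+02],
       [ 0.00000000e+00,  0.00000000e+00,  0.00000000e+00,
         1.00000000e+00]])}
```

View pics/scene0.png

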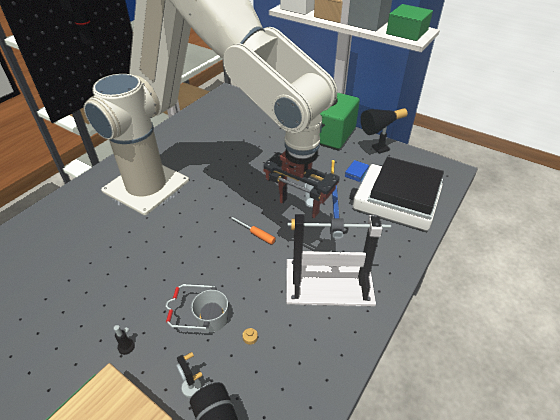

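View pics/side0.png

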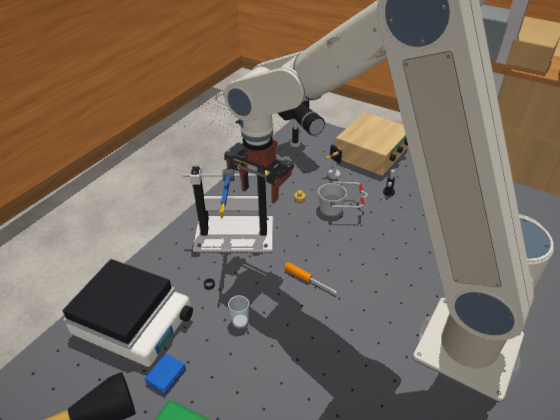

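View pics/wrist0.png

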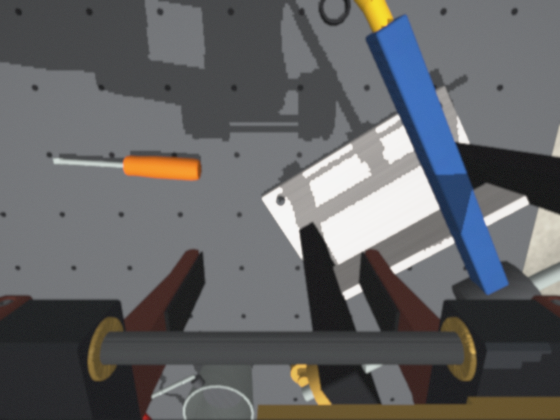

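The scene view shows the pail at (210,308) with its red sleeves at (177,292) and (170,318). The side view shows the same at (331,200) and (361,187), with the blue arm at (226,190) and the yellow hook at (222,210). Next I measure them.

Run:
```python
from h import *
import cv2
for n in('scene','side'):
    im=cv2.imread('pics/%s0.png'%n); d=np.load('pics/%s0.npy'%n); P=pts(n,d)
    hsv=cv2.cvtColor(im,cv2.COLOR_BGR2HSV)
    H,S,V=cv2.split(hsv)
    masks={'red':((H<5)|(H>174))&(S>150)&(V>120),'yellow':(H>20)&(H<32)&(S>150)&(V>100),'blue':(H>105)&(H<120)&(S>150)&(V>60)}
    for k,m in masks.items():
        m=(m&(d>0)).astype(np.uint8)
        nn,l,st,c=cv2.connectedComponentsWithStats(m)
        for i in range(1,nn):
            if st[i,4]>12:
                q=P[l==i]; print(n,k,st[i],c[i].round(1),np.median(q,0).round(0),q.min(0).round(0),q.max(0).round(0))
    # bright things: pail rim points above z 60..75
    x0,y0,x1,y1=(160,275,240,340) if n=='scene' else (310,175,380,220)
    q=P[y0:y1,x0:x1].reshape(-1,3); q=q[(q[:,2]>55)&(q[:,2]<80)]
    print(n,'rim',len(q),q.mean(0),q.min(0),q.max(0))
    big=cv2.resize(im[y0-10:y1+10,x0-10:x1+10],None,fx=6,fy=6,interpolation=cv2.INTER_CUBIC); cv2.imwrite('pics/%s_pail.png'%n,big)
    if n=='scene': b=im[190:320,270:400]
    else: b=im[150:270,180:300]
    cv2.imwrite('pics/%s_rig.png'%n,cv2.resize(b,None,fx=4,fy=4,interpolation=cv2.INTER_CUBIC))
```

```text
scene red [173 287   6  11  37] [175.7 292.3] [ 444. -304.   68.] [ 435. -318.   64.] [ 453. -291.   73.]
scene red [166 310   7  12  42] [169.1 315.2] [ 476. -364.   68.] [ 467. -378.   63.] [ 487. -349.   73.]
scene yellow [331 160   3  13  25] [332.3 166.2] [636. 149. 266.] [630. 142. 250.] [642. 158. 279.]
scene blue [125   0  10  21 138] [130.5   8.2] [-810.  742.  241.] [-823.  448.  178.] [-455.  778.  416.]
scene blue [346 160  23  18 235] [357.  168.5] [591. 464.  28.] [561. 424.  21.] [620. 506.  34.]
scene blue [345 174  15   7  35] [351.9 177.5] [590. 430.  10.] [561. 423.   0.] [617. 435.  19.]
scene blue [333 188   4   9  22] [334.7 192.6] [689.  66. 256.] [684.  58. 253.] [697.  83. 258.]
scene blue [334 202   5  16  54] [335.5 210.5] [719.  17. 249.] [706.  -4. 244.] [733.  42. 252.]
scene rim 691 [ 515.88447164 -301.79126015   66.1392625 ] [ 434.60995329 -381.84310354   55.17038365] [ 587.762516   -235.44630179   77.28425558]
side red [359 184   3   7  15] [360.3 186.6] [ 476. -359.   68.] [ 469. -373.   65.] [ 484. -344.   71.]
side red [361 197   3   7  19] [362.  
[... 205 characters left out ...]
45] [221.6 210.8] [644. 137. 258.] [630. 112. 246.] [660. 161. 285.]
side yellow [ 46 411  23   9 110] [ 60.  416.5] [623. 697. 157.] [607. 685. 152.] [643. 716. 161.]
side blue [222 176   8  28 111] [225.5 189. ] [692.  59. 254.] [658.   0. 240.] [730. 112. 263.]
side blue [167 326   6   7  14] [170.3 328.7] [644. 380.  49.] [643. 377.  26.] [647. 392.  57.]
side blue [156 343   4  10  20] [157.4 348.1] [635. 439.  46.] [632. 432.  30.] [638. 444.  63.]
side blue [145 354  40  41 881] [164.5 373.1] [584. 475.  27.] [557. 430.  -1.] [620. 512.  34.]
side rim 412 [ 520.29989695 -294.01511752   65.50368748] [ 433.35745541 -380.84133793   55.28484667] [ 587.14579853 -228.06480992   76.44128485]
```

View pics/scene_pail.png

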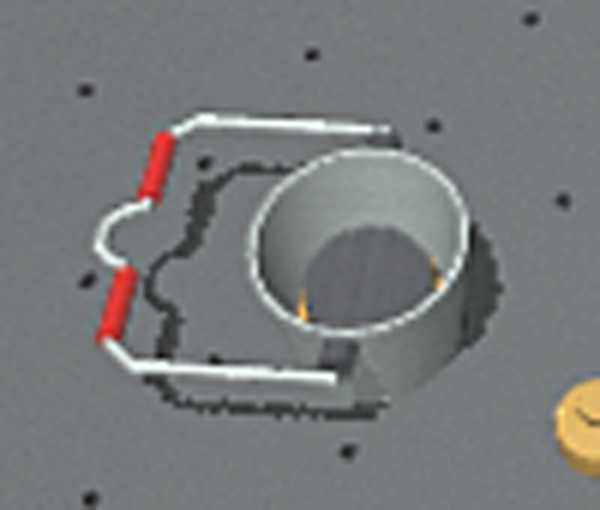

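View pics/side_rig.png

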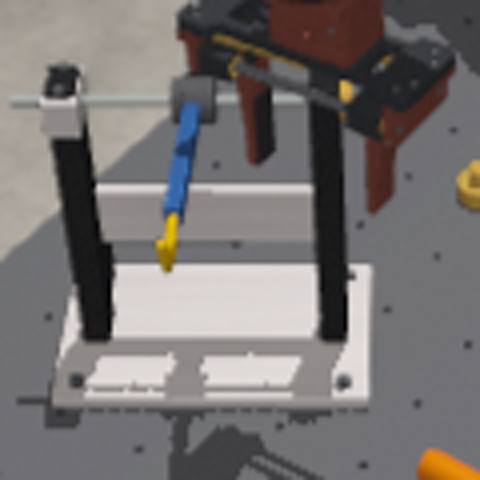

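View pics/scene_rig.png

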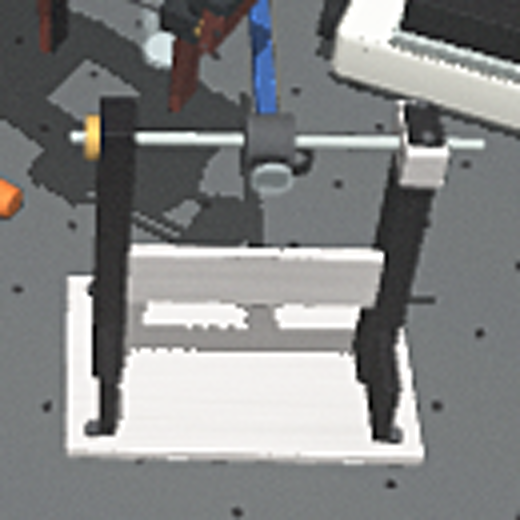

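```bash
python3 -m creep '[[0.04,-0.04,0,0,0],[0.04,-0.05,0,0,0],[0.04,-0.05,-0.01,0,0],[0.04,0,-0.05,0,7],[0.04,0,-0.05,0,7],[0.04,0,-0.05,0,8],[0.04,0,-0.05,0,7],[0.04,0,-0.05,0,0],[0.04,0,-0.05,0,0]]'
python3 - <<'E'
from h import *
A=[]
for n in('scene','side'):
    im=cv2.imread('pics/%s0.png'%n); d=np.load('pics/%s0.npy'%n); P=pts(n,d)
    H,S,V=cv2.split(cv2.cvtColor(im,cv2.COLOR_BGR2HSV))
    m=(((H>20)&(H<32))|((H>105)&(H<120)))&(S>150)&(V>60)&(d>0)
    q=P[m]; q=q[(q[:,2]>235)&(q[:,2]<290)&(q[:,0]>600)&(q[:,0]<760)&(abs(q[:,1]-80)<100)]
    c=q[:,:2].mean(0); u=np.linalg.svd(q[:,:2]-c)[2][0]; u*=np.sign(u[1])
    s=(q[:,:2]-c)@u
    print(n,len(q),c,u,np.degrees(np.arctan2(u[1],u[0])),'tip end',c+u*s.max(),q[q[:,2].argmax()],'highest')
    for a in np.argsort(-s)[:8]: print(q[a].round(0))
    # red ends/ peak
    A.append(q)
    # rim top
    g=P.reshape(-1,3); g=g[(abs(g[:,2]-69)<4)&(np.hypot(g[:,0]-543,g[:,1]+286)<52)&(np.hypot(g[:,0]-543,g[:,1]+286)>38)]
    M=np.c_[2*g[:,:2],np.ones(len(g))]; x=np.linalg.lstsq(M,(g[:,:2]**2).sum(1),rcond=None)[0]
    print('rim c',x[:2],np.sqrt(x[2]+x[0]**2+x[1]**2),len(g))
E
```

```text
time_s: 1.05
position: [476.1, -301.8, 219.2]
eef_rot: [0.502, 0.865, -0.002, -0.003]
contact_force: [0.8, 0.1, 0.5]
finger_gap: 0.455
scene 102 [692.23265945  60.59559944] [-0.52536758  0.85087537] 121.69299217771345 tip end [631.72985479 158.58479402] [635.33020102 153.61123395 279.46787476] highest
[630. 158. 278.]
[632. 154. 278.]
[633. 153. 275.]
[633. 153. 272.]
[635. 154. 275.]
[635. 154. 279.]
[636. 154. 273.]
[636. 150. 261.]
rim c [ 542.8027522  -286.55190214] 44.431427438951964 189
side 156 [679.10749932  81.83954343] [-0.52576903  0.85062737] 121.72002842102704 tip end [630.02847309 161.24316125] [629.90017944 161.16386351 284.86526028] highest
[630. 161. 285.]
[630. 158. 280.]
[632. 159. 279.]
[634. 161. 276.]
[633. 160. 269.]
[635. 160. 278.]
[632. 157. 268.]
[632. 156. 280.]
rim c [ 542.27611625 -284.08013141] 44.36904166099498 115
```

```bash
python3 -m creep '[[0.04,0,-0.04,0,0],[0.04,0,-0.02,-0.02,0],[0.04,0,0,0,0]]'
cat >> h.py <<'E'
from scipy.spatial.transform import Rotation as Ro
def wpts(s,d):
    c,K=cam('wrist'); v,u=np.mgrid[0:d.shape[0],0:d.shape[1]]
    P=np.stack([(u-c['cx'])/c['fx']*d,(v-c['cy'])/c['fy']*d,d],-1)
    T=np.array(c['T_tool_cam']); P=P@T[:3,:3].T+T[:3,3]
    return P@Ro.from_quat(s['eef_rot']).as_matrix().T+s['position']
def red(im):
    H,S,V=cv2.split(cv2.cvtColor(im,cv2.COLOR_RGB2HSV)); return ((H<5)|(H>174))&(S>150)&(V>120)
def reds(P,m):
    m=m&np.isfinite(P[...,2]); nn,l,st,c=cv2.connectedComponentsWithStats(m.astype(np.uint8))
    for i in range(1,nn):
        if st[i,4]>12: q=P[l==i]; print(st[i],c[i].round(0),np.median(q,0).round(1),q.min(0).round(0),q.max(0).round(0))
E
python3 - <<'E'
from h import *
s=r.read_state(); p,d=save('wrist','w1'); print(s['position'],s['eef_rot'],s['joint_pos'])
reds(wpts(s,d),red(p)&(d>0))
E
```

```text
time_s: 1.35
position: [474.9, -370.5, 198.5]
eef_rot: [0.505, 0.863, -0.002, -0.002]
contact_force: [0.7, 1.0, -0.6]
finger_gap: 0.454
[ 474.94431652 -370.5362455   198.52078993] [ 0.50510088  0.86305544 -0.00220519 -0.00188438] [-0.67975472  0.41971531  1.69825368 -0.00575604  1.02669715 -1.18856126]
[284 106   9  36 318] [288. 123.] [ 441.5 -302.3   67.5] [ 431. -317.   65.] [ 452. -288.   70.]
[284 181  10  33 285] [288. 197.] [ 474.8 -360.9   67.5] [ 465. -376.   64.] [ 486. -346.   70.]
```

View pics/w1.png

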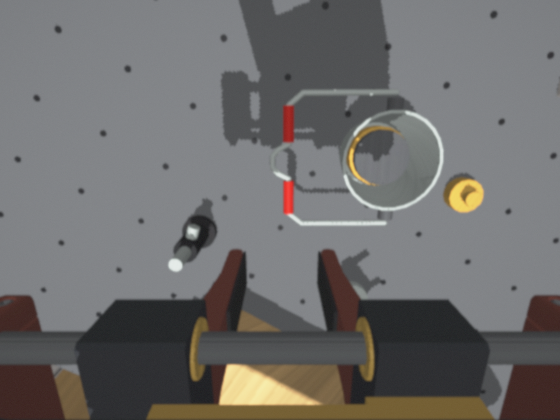

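The wrist view shows sleeve b at (288,197), sleeve a at (288,123), and the post holder at (200,225), off to the left. Sleeve b is at (475,-361,62.5), so I go down on it.

```bash
python3 -m creep '[[0.04,0,0.0096,-0.04,0],[0.04,0,0,-0.05,0],[0.04,0,0,-0.04,0],[0.04,0,0,-0.02,0],[0.04,0,0,0,0]]'
```

```text
time_s: 1.9
position: [478.7, -355.7, 51.0]
eef_rot: [0.503, 0.864, -0.002, 0.002]
contact_force: [-0.1, 0.4, -1.1]
finger_gap: 0.455
```

```bash
python3 -m creep '[[0.04,-0.004,-0.005,-0.0065,0],[0.04,0,0,0,0]]'
python3 - <<'E'
from h import *
s=r.read_state(); p,d=save('wrist','w2'); print(s['position'])
reds(wpts(s,d),red(p)&(d>0))
E
```

```text
time_s: 2.1
position: [475.7, -359.9, 46.3]
eef_rot: [0.502, 0.865, -0.002, 0.003]
contact_force: [-0.3, -0.3, -1.1]
finger_gap: 0.451
[ 475.74927856 -359.9140645    46.29065177]
[ 271  116   21   72 1447] [281. 151.] [ 441.4 -301.8   67.4] [ 430. -318.   64.] [ 453. -287.   70.]
[272 256  18  60 985] [281. 286.] [ 474.7 -360.3   67.5] [ 464. -377.   62.] [ 486. -345.   70.]
```

View pics/w2.png

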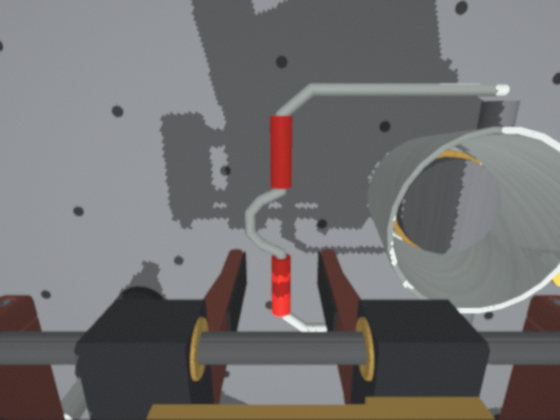

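Sleeve b lies at (281,286), centred between the fingers at (240,270) and (322,270). Closing now.

```bash
python3 -m creep '[[0.02,0,0,-0.003,0],[0.0,0,0,0,0],[0.0,0,0,0,0],[0.0,0,0,0,0],[0.0,0,0,0,0]]'
```

```text
time_s: 2.65
position: [478.3, -362.2, 47.9]
eef_rot: [0.503, 0.864, -0.003, 0.007]
contact_force: [-1.3, -0.3, -0.7]
finger_gap: 0.104
```

```bash
python3 -m creep '[[0,0.001,0.001,0.0165,0],[0,0.004,0.002,0.016,0],[0,0.006,0.0035,0.015,0],[0,0,0,0,0]]'; python3 -c "
from h import *
for i in range(4): s=r.read_state();print(s['position'],s['contact_force'],s['time_s'])"
```

```text
time_s: 3.05
position: [490.2, -354.7, 99.2]
eef_rot: [0.503, 0.864, -0.002, 0.007]
contact_force: [1.7, 1.6, -1.7]
finger_gap: 0.103
[ 490.16223306 -354.73697827   99.17393453] [ 1.69305341  1.57692348 -1.73587677] 3.05
[ 490.16223306 -354.73697827   99.17393453] [ 1.69305341  1.57692348 -1.73587677] 3.05
[ 490.16223306 -354.73697827   99.17393453] [ 1.69305341  1.57692348 -1.73587677] 3.05
[ 490.16223306 -354.73697827   99.17393453] [ 1.69305341  1.57692348 -1.73587677] 3.05
```

```bash
python3 -m creep '[[0,0.008,0.0045,0.0125,0],[0,0.01,0.0055,0.0105,0],[0,0.011,0.0065,0.008,0],[0,0,0,0,0]]'
```

```text
time_s: 3.45
position: [521.6, -336.4, 132.9]
eef_rot: [0.504, 0.864, -0.002, 0.007]
contact_force: [1.5, -0.2, -1.3]
finger_gap: 0.103
```

Run:
```python
from h import *
s=r.read_state(); p,d=save('side','s3'); print(s['position'])
reds(pts('side',d),red(p)&(d>0))
p=p[140:260,280:420];cv2.imwrite('pics/s3c.png',cv2.resize(p[:,:,::-1],None,fx=4,fy=4))
p,d=save('scene','c3');reds(pts('scene',d),red(p)&(d>0))
```

```text
[ 521.56155674 -336.38246165  132.92318957]
[347 176   3   7  13] [348. 179.] [ 487.4 -273.4  153.5] [ 479. -284.  149.] [ 495. -263.  156.]
[181 298   4   5  15] [183. 300.] [ 526.  -346.7  152.8] [ 522. -353.  149.] [ 533. -343.  155.]
```

View pics/s3c.png

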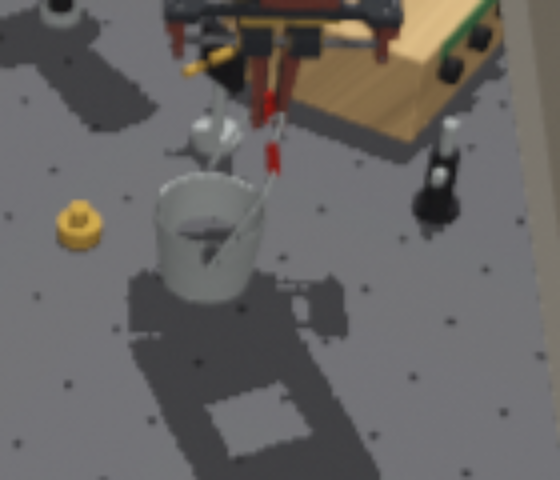

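```bash
python3 -m creep '[[0,0.0115,0.0065,0.005,0],[0,0.013,0.0075,0.0025,0],[0,0.012,0.007,0.001,0],[0,0,0,0,0]]'
python3 - <<'E'
from h import *
s=r.read_state(); p,d=save('side','s4'); print(s['position'])
reds(pts('side',d),red(p)&(d>0))
P=pts('side',d)[140:260,280:420].reshape(-1,3);g=P[(np.hypot(P[:,0]-543,P[:,1]+286)<55)&(P[:,2]<80)&(P[:,2]>20)]; print('top z',np.percentile(g[:,2],[90,97,100]),g.mean(0))
p=p[140:260,280:420];cv2.imwrite('pics/s4c.png',cv2.resize(p[:,:,::-1],None,fx=4,fy=4))
E
```

```text
time_s: 3.95
position: [556.8, -317.3, 142.5]
eef_rot: [0.504, 0.864, -0.003, 0.007]
contact_force: [-0.3, 0.8, 1.0]
finger_gap: 0.106
[ 556.7827784  -317.32930659  142.5285107 ]
top z [69.25308976 72.7913538  79.06274078] [ 542.50728052 -286.21518813   49.70158507]
```

View pics/s4c.png

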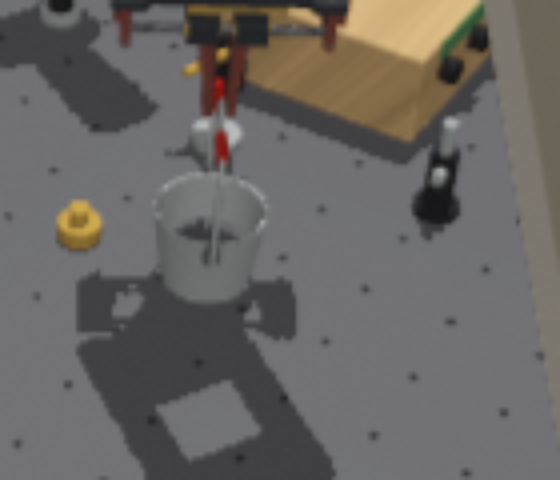

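The bail now stands at about 87° and the pail is still on the table. Lifting slowly, watching the force.

```bash
python3 -m creep '[[0,0.002,0.001,0,0],[0,0,0,0.002,0],[0,0,0,0.003,0],[0,0,0,0.003,0],[0,0,0,0.004,0],[0,0,0,0.005,0],[0,0,0,0.005,0],[0,0,0,0.005,0],[0,0,0,0,0]]'
python3 - <<'E'
from h import *
s=r.read_state(); p,d=save('side','s5'); print(s['position'],s['contact_force'],s['wrist_torque'])
p=p[140:260,280:420];cv2.imwrite('pics/s5c.png',cv2.resize(p[:,:,::-1],None,fx=4,fy=4))
E
```

```text
time_s: 4.9
position: [552.6, -315.9, 166.0]
eef_rot: [0.505, 0.863, -0.004, 0.001]
contact_force: [0.0, -0.2, -6.8]
finger_gap: 0.103
[ 552.58177703 -315.93430854  166.01906714] [ 0.00941876 -0.23142605 -6.84116792] [-0.13829525 -0.11561867  0.00099943]
```

View pics/s5c.png

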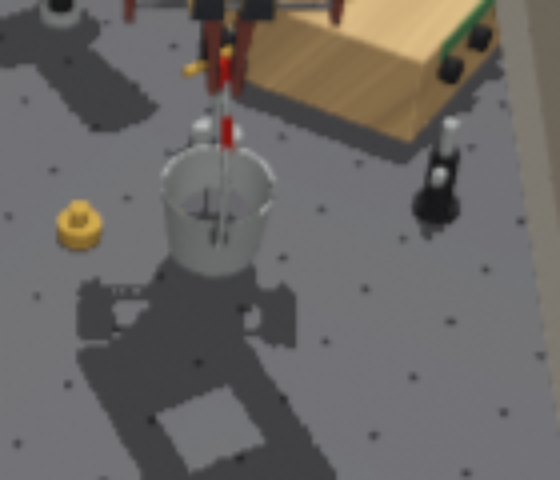

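Force -6.8 N: the pail weighs about 0.7 kg and hangs upright. Raising it.

```bash
python3 -m creep '[[0,0,0,0.004,0],[0,0,0,0.008,0],[0,0,0,0.012,-0.5],[0,0,0,0.014,-1],[0,-0.001,0,0.014,-1.5],[0,-0.002,0.002,0.014,-2],[0,-0.003,0.004,0.012,-2.5],[0,-0.003,0.006,0.01,-3],[0,-0.003,0.008,0.006,-3],[0,-0.003,0.010,0.003,-3]]'; python3 -m creep '[[0,-0.003,0.012,0.001,-3],[0,-0.003,0.014,0,-3],[0,-0.003,0.016,0,-3],[0,-0.002,0.018,0,-3],[0,-0.001,0.019,0,-3],[0,0,0.02,0,-3],[0,0,0.02,0,-3],[0,0,0.02,0,-3],[0,0,0.02,0,-3],[0,0,0.02,0,-3]]'
```

```text
time_s: 5.95
position: [537.4, -286.4, 275.8]
eef_rot: [0.631, 0.775, -0.004, 0.003]
contact_force: [-0.1, 0.6, -7.8]
finger_gap: 0.1
time_s: 6.95
position: [523.9, -103.0, 292.6]
eef_rot: [0.822, 0.569, -0.003, 0.009]
contact_force: [-0.2, -0.6, -7.1]
finger_gap: 0.103
```

```bash
python3 -m creep '[[0,0,0.02,0,-3],[0,0,0.02,0,-3],[0,0,0.02,0,-3],[0,0,0.02,0,-3],[0,0,0.02,0,-3],[0,0,0.02,0,-3],[0,0,0.02,0,-3],[0,0,0.02,0,-3],[0,0,0.02,0,-3],[0,0,0.018,0,-3]]'; python3 -m creep '[[0,0,0.016,0,-2],[0,0,0.013,0,-1.5],[0,0,0.01,0,-1],[0,0,0.007,0,0],[0,0,0.004,0,0],[0,0,0.002,0,0],[0,0,0,0,0]]'
```

```text
time_s: 7.95
position: [521.4, 103.3, 307.0]
eef_rot: [0.947, 0.32, -0.001, 0.011]
contact_force: [0.6, -0.5, -7.9]
finger_gap: 0.103
time_s: 8.65
position: [519.9, 159.4, 314.1]
eef_rot: [0.96, 0.279, 0.001, 0.01]
contact_force: [-0.2, -0.2, -8.3]
finger_gap: 0.1
```

```bash
python3 -m creep '[[0,0.006,0.002,-0.004,0],[0,0.01,0.003,-0.008,0],[0,0.012,0.003,-0.008,0],[0,0.01,0.003,-0.008,0],[0,0.008,0.003,-0.006,0],[0,0.004,0.002,-0.004,0],[0,0.001,0,-0.002,0],[0,0,0,-0.0015,0],[0,0,0,-0.0015,0]]'
python3 - <<'E'
from h import *
s=r.read_state(); p,d=save('wrist','w6'); print(s['position'],s['eef_rot'],s['contact_force'])
P=wpts(s,d); np.save('pics/w6P.npy',P)
reds(P,red(p)&(d>0))
p,d=save('scene','c6');reds(pts('scene',d),red(p)&(d>0))
cv2.imwrite('pics/c6c.png',cv2.resize(p[100:260,250:410,::-1],None,fx=3.5,fy=3.5))
p,d=save('side','s6');reds(pts('side',d),red(p)&(d>0))
cv2.imwrite('pics/s6c.png',cv2.resize(p[120:290,150:320,::-1],None,fx=3.5,fy=3.5))
E
```

```text
time_s: 9.55
position: [576.1, 175.4, 265.0]
eef_rot: [0.961, 0.278, -0.0, 0.011]
contact_force: [0.3, -0.2, -7.4]
finger_gap: 0.104
[576.05262673 175.38719683 264.99839149] [ 9.60549225e-01  2.77903009e-01 -4.06864109e-04  1.07209354e-02] [ 0.28713765 -0.21252694 -7.41285755]
[ 272  111   20   68 1249] [282. 144.] [633.2 212.2 273.4] [618. 200. 269.] [648. 224. 278.]
[276 252  12  58 595] [282. 280.] [576.7 176.9 283.8] [563. 167. 280.] [590. 187. 287.]
[337 151  11   4  32] [342. 153.] [634.6 208.7 273.4] [622. 199. 267.] [648. 218. 279.]
[200 224  13   5  42] [206. 226.] [632.9 214.7 272.7] [619. 206. 267.] [647. 226. 279.]
```

View pics/w6.png

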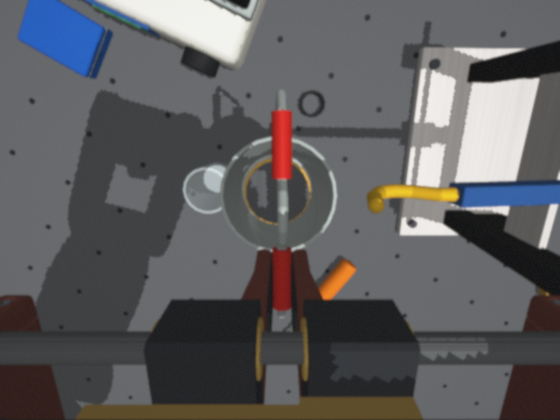

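View pics/s6c.png

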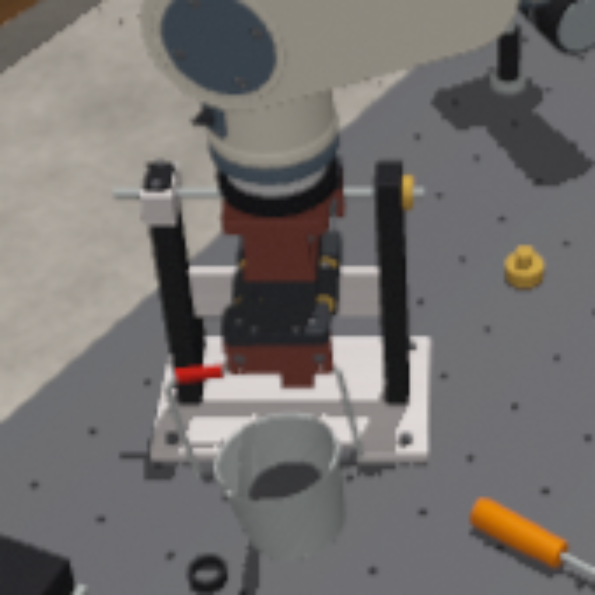

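View pics/c6c.png

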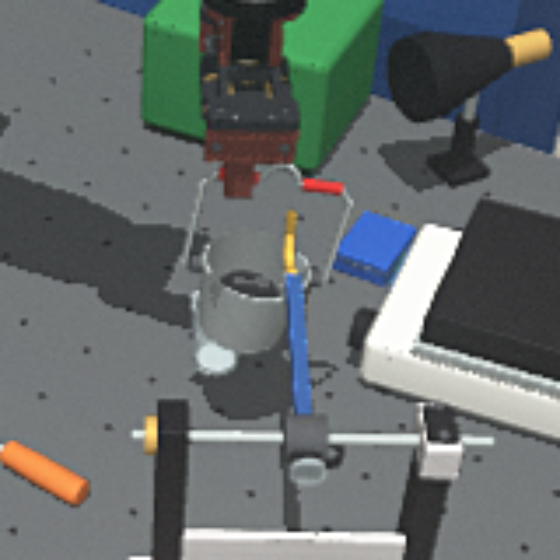

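The wrist view shows the bail running from (282,280) to (282,144). The hook tip is at (375,200) and the arm runs level to the right along row 193. The far sleeve hangs about 10 mm low (0.16 rad tilt). Now the hook itself.

Run:
```python
from h import *
im=cv2.imread('pics/w6.png'); P=np.load('pics/w6P.npy'); d=np.load('pics/w6.npy')
H,S,V=cv2.split(cv2.cvtColor(im,cv2.COLOR_BGR2HSV))
u=np.array([-.5256,.8507]); v=np.array([.8507,.5256]); pk=np.array([607,196.])
m=(H>18)&(H<34)&(S>150)&(V>80)&(d>0); m[:, :340]=0;m[240:]=0
q=P[m]; s=q[:,:2]@u; t=q[:,:2]@v
print('peak s,t',pk@u,pk@v)
for a in range(int(s.min()),int(s.max())+1,4):
    k=(s>=a)&(s<a+4)
    if k.sum(): print(a,k.sum(),'t',np.median(t[k]).round(1),t[k].min().round(1),t[k].max().round(1),'z',np.median(q[k,2]).round(1),q[k,2].max().round(1),q[k,2].min().round(1))
b=(H>105)&(H<120)&(S>150)&(d>0); b[:, :440]=0;b[260:]=0
b=P[b]; b=b[b[:,2]>240]; x=b[:,:2]@u; y=b[:,:2]@v; print('arm',np.polyfit(x,y,1),y.min(),y.max(),b[:,2].max(), x.min(),x.max())
for n,f in (('wrist','w6'),):
    mm=(d>0)&(P[...,2]>265)&(P[...,2]<320)&(abs(P[...,:2]@u-pk@u)<12)&(abs(P[...,:2]@v-pk@v)<25)
    g=P[mm]; print('peak pts',len(g)); o=np.argsort(g[:,:2]@v)
    for i in o[::max(1,len(o)//14)]: print((g[i,:2]@v).round(1),(g[i,:2]@u).round(1),g[i,2].round(1))
```

```text
peak s,t -152.302 619.3925
-251 97 t 622.4 617.9 625.3 z 257.5 259.5 253.7
-247 87 t 622.2 618.7 625.1 z 257.6 259.3 255.4
-243 97 t 622.0 618.5 625.1 z 257.2 259.1 254.5
-239 106 t 622.2 618.7 625.1 z 254.7 258.0 251.1
-235 96 t 621.8 618.5 624.9 z 252.5 255.5 249.9
-231 95 t 622.0 618.3 625.2 z 250.5 253.6 247.5
-227 84 t 622.2 617.9 625.1 z 249.6 251.7 246.9
-223 89 t 622.1 617.9 625.2 z 248.8 250.9 245.9
-219 77 t 622.3 618.1 625.2 z 250.0 251.9 246.0
-215 61 t 622.6 618.6 625.2 z 251.5 254.5 247.7
-211 49 t 623.6 619.5 625.3 z 256.0 261.0 249.8
-207 36 t 624.7 622.7 625.2 z 261.2 270.4 255.0
-203 118 t 624.4 619.0 625.3 z 278.0 281.3 260.5
-199 129 t 622.9 618.6 625.1 z 278.9 281.6 263.9
arm [1.14526678e-03 6.23145449e+02] 616.512559427498 627.7799866316932 263.27079743218854 -314.9223877596169 -251.07022019549876
peak pts 1381
594.4 -157.5 277.6
597.0 -154.2 281.9
598.6 -153.7 281.8
607.6 -153.9 289.5
613.1 -150.1 290.7
617.3 -151.4 291.6
621.4 -153.2 290.9
625.1 -150.0 287.3
628.4 -150.5 285.4
631.4 -152.4 277.9
634.9 -154.4 275.4
637.3 -156.9 272.5
639.6 -149.0 275.0
641.9 -155.3 273.6
644.2 -149.0 273.5
```

```bash
python3 -m creep '[[0,0.001,-0.001,0.003,0],[0,0.002,-0.003,0.003,0],[0,0.004,-0.006,0.001,0],[0,0.005,-0.007,0,0],[0,0.005,-0.007,0,0],[0,0.005,-0.007,0,0],[0,0.005,-0.007,0,0],[0,0.004,-0.006,0,0]]'
python3 - <<'E'
from h import *
s=r.read_state(); p,d=save('wrist','w7'); print(s['position'],s['contact_force'])
P=wpts(s,d); reds(P,red(p)&(d>0))
E
```

```text
time_s: 10.5
position: [609.8, 127.4, 274.7]
eef_rot: [0.961, 0.278, 0.001, 0.011]
contact_force: [-0.4, -1.3, -7.8]
finger_gap: 0.104
[609.82929546 127.44014973 274.6752493 ] [-0.43757543 -1.33413749 -7.76087699]
[ 273  110   19   69 1254] [282. 144.] [666.9 164.3 283.3] [651. 152.  12.] [682. 176. 288.]
[277 252  10  58 532] [282. 280.] [610.5 128.9 293.7] [596. 119. 290.] [623. 138. 297.]
```

View pics/w7.png

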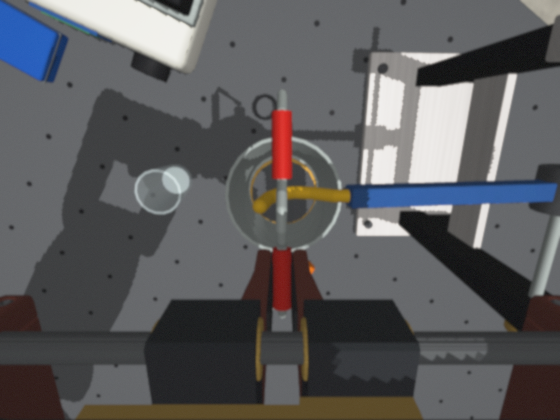

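The wrist view shows the tip at (258,205), already past the wire (column 282), with the hook bar running under the peak. About 11 mm more to the trough.

```bash
python3 -m creep '[[0,0.003,-0.004,-0.001,0],[0,0.003,-0.004,-0.001,0],[0,0,-0.001,-0.002,0],[0,0,0,-0.003,0],[0,0,0,-0.003,0]]'
python3 - <<'E'
from h import *
s=r.read_state(); p,d=save('wrist','w8'); print(s['position'],s['contact_force'])
P=wpts(s,d); reds(P,red(p)&(d>0))
u=np.array([-.5256,.8507]); v=np.array([.8507,.5256]);
H,S,V=cv2.split(cv2.cvtColor(p,cv2.COLOR_RGB2HSV))
m=(H>18)&(H<34)&(S>150)&(V>80)&(d>0)&(P[...,2]>235);m[240:]=0
q=P[m]; a=q[:,:2]@u; print('tip end',a.max(),q[:,2].max(),'t',np.median(q[:,:2]@v),'min z',np.percentile(q[:,2],2))
mm=(d>0)&(abs(P[...,:2]@u-(s['position'][:2]@u))<9)&(abs(P[...,:2]@v-621)<18)&(P[...,2]>255)&~m
g=P[mm]; t=g[:,:2]@v
for x in range(603,640,3):
    k=(t>=x)&(t<x+3)
    if k.sum(): print(x,(g[k,:2]@u).mean().round(1),g[k,2].max().round(1))
p,d=save('side','s8'); cv2.imwrite('pics/s8c.png',cv2.resize(p[120:290,150:320,::-1],None,fx=3.5,fy=3.5))
p,d=save('scene','c8'); cv2.imwrite('pics/c8c.png',cv2.resize(p[100:260,250:410,::-1],None,fx=3.5,fy=3.5))
E
```

```text
time_s: 11.05
position: [616.9, 116.6, 263.7]
eef_rot: [0.961, 0.277, 0.001, 0.011]
contact_force: [-0.1, 0.9, -7.7]
finger_gap: 0.102
[616.91098913 116.5641544  263.71515993] [-0.14257311  0.87158264 -7.71988125]
[ 272  111   20   68 1250] [282. 145.] [673.9 153.2 272.3] [658. 141. 268.] [689. 165. 277.]
[276 252  11  58 510] [281. 280.] [617.3 117.9 282.7] [602. 108. 279.] [631. 127. 286.]
tip end -196.3881781753596 281.58165814204216 t 622.7741353123606 min z 247.70181585988234
603 -226.2 375.5
606 -227.2 375.7
609 -225.1 370.1
612 -224.2 370.1
615 -227.1 370.2
618 -230.6 370.0
621 -223.8 291.9
624 -223.8 290.8
627 -223.8 290.3
630 -223.7 288.6
633 -223.7 284.3
636 -223.9 276.8
```

View pics/w8.png

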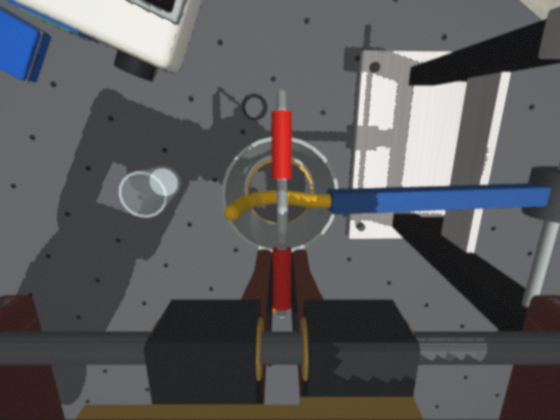

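View pics/c8c.png

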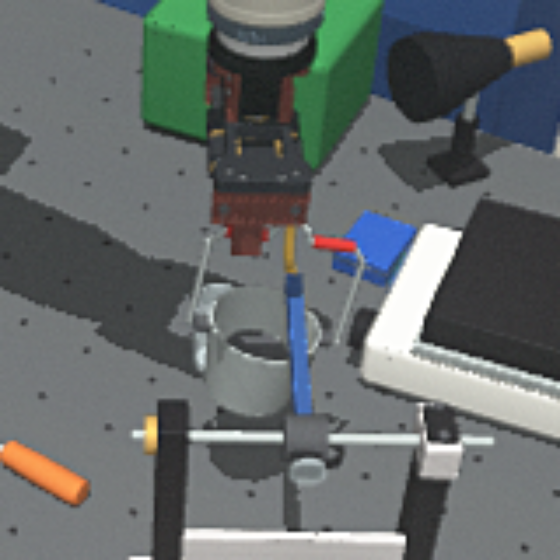

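The wire (column 282) crosses the trough, with the tip at (232,213) to the left. Peak s = -224 against a seat at -222, and it is centred across the hook. Lowering.

```bash
python3 -m creep '[[0,-0.0005,0.001,-0.004,0],[0,0,0,-0.006,0],[0,0,0,-0.006,0],[0,0,0,-0.005,0],[0,0,0,-0.004,0],[0,0,0,-0.003,0]]';python3 -m creep '[[0,0,0,-0.002,0],[0,0,0,-0.002,0]]'
```

```text
time_s: 11.8
position: [616.1, 118.4, 233.6]
eef_rot: [0.961, 0.278, 0.001, 0.011]
contact_force: [-0.5, 0.4, -7.6]
finger_gap: 0.103
time_s: 12.0
position: [616.1, 118.3, 228.9]
eef_rot: [0.961, 0.278, 0.001, 0.011]
contact_force: [-0.1, 1.0, -8.4]
finger_gap: 0.104
```

```bash
python3 -m creep '[[0,0,0,-0.002,0],[0,0,0,-0.002,0]]'; python3 -m creep '[[0,0,0,-0.002,0],[0,0,0,-0.002,0]]'; python3 -m creep '[[0,0,0,-0.002,0],[0,0,0,-0.002,0]]'
python3 - <<'E'
from h import *
s=r.read_state(); p,d=save('wrist','w9'); print(s['position'],s['contact_force'])
P=wpts(s,d); reds(P,red(p)&(d>0))
p,d=save('scene','c9'); cv2.imwrite('pics/c9c.png',cv2.resize(p[140:240,280:380,::-1],None,fx=5,fy=5))
E
```

```text
time_s: 12.2
position: [616.2, 118.3, 224.8]
eef_rot: [0.961, 0.278, 0.001, 0.011]
contact_force: [-0.7, 0.7, -7.2]
finger_gap: 0.102
time_s: 12.4
position: [616.3, 118.5, 220.9]
eef_rot: [0.961, 0.278, 0.001, 0.011]
contact_force: [-0.6, -0.1, -6.4]
finger_gap: 0.108
time_s: 12.6
position: [616.3, 118.5, 216.9]
eef_rot: [0.961, 0.278, 0.001, 0.011]
contact_force: [-0.9, 0.4, -5.8]
finger_gap: 0.102
[616.34126332 118.50100451 216.94005133] [-0.85836565  0.37481446 -5.78002934]
[ 272  111   20   68 1273] [281. 144.] [673.3 155.6 226.4] [658. 143. 222.] [688. 167. 231.]
[276 252  11  58 510] [282. 281.] [616.6 120.  236. ] [602. 110. 233.] [630. 129. 239.]
```

View pics/c9c.png

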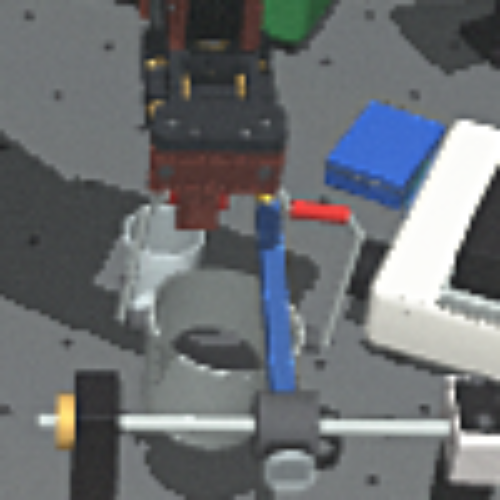

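View pics/w9.png

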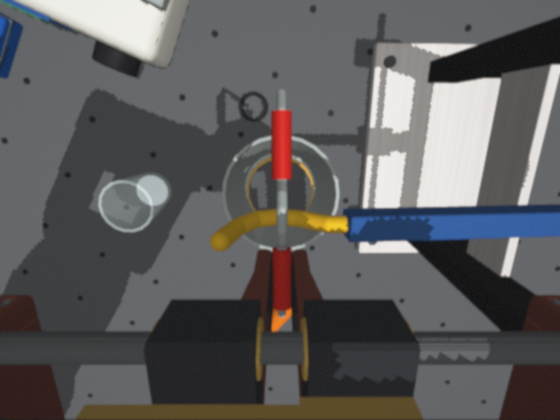

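Run:
```python
from h import *
print('beaker base', world('side',(239,321),z=3),'rim',world('side',(238,305),z=75))
print('lens', world('side',(209,284),z=6))
pk=np.array([645,138]);print(pk)
```

```text
beaker base [533.04690146 246.85800486   3.        ] rim [529.59622962 248.17049069  75.        ]
lens [677.76738228 190.71480235   6.        ]
[645 138]
```

The beaker stands 150 mm away and the lens ring is low, so both are clear. Continuing down.

```bash
for i in 1; do python3 -m creep '[[0,0,0,-0.002,0],[0,0,0,-0.002,0],[0,0,0,-0.002,0],[0,0,0,-0.002,0]]'; python3 -m creep '[[0,0,0,-0.002,0],[0,0,0,-0.002,0],[0,0,0,-0.002,0]]'; done;  python3 - <<'E'
from h import *
s=r.read_state(); p,d=save('wrist','w10'); print(s['position'],s['contact_force'])
P=wpts(s,d); reds(P,red(p)&(d>0))
E
```

```text
time_s: 13.1
position: [616.7, 118.6, 209.1]
eef_rot: [0.961, 0.278, 0.002, 0.011]
contact_force: [-1.2, -0.5, -4.8]
finger_gap: 0.105
time_s: 13.4
position: [616.9, 118.5, 203.0]
eef_rot: [0.961, 0.278, 0.002, 0.011]
contact_force: [-2.3, -0.1, -3.4]
finger_gap: 0.105
[616.89010138 118.47597707 203.02671354] [-2.27072898 -0.12809808 -3.39071884]
[ 272  110   20   70 1296] [281. 144.] [673.9 155.8 213.7] [658. 143. 208.] [689. 167. 217.]
[277 253  12  57 513] [282. 280.] [617.3 119.9 221.9] [603. 109. 219.] [631. 129. 225.]
```

View pics/w10.png

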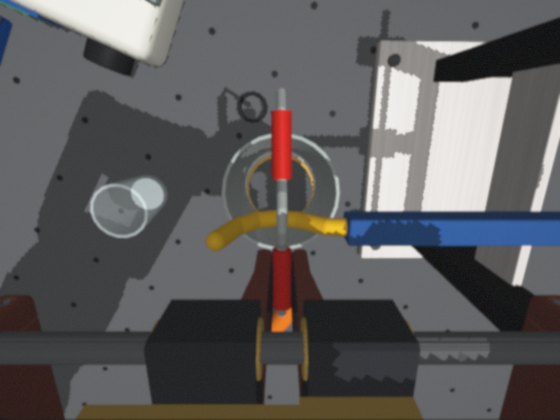

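Contact: the hook takes load smoothly (about 0.2 N/mm), and zero should come near z=186. There is a slight sideways force, so I ease 1.5 mm back while lowering.

```bash
python3 -m creep '[[0,-0.0006,-0.0004,-0.002,0],[0,-0.0006,-0.0004,-0.002,0],[0,0,0,-0.002,0],[0,0,0,-0.002,0],[0,0,0,-0.001,0],[0,0,0,-0.001,0]]';  cat > av.py <<'E'
from h import *
F=[];M=[];Z=[]
for i in range(10):
    r.snapshot('side'); s=r.read_state(); F.append(s['contact_force']);Z.append(s['position']);M.append(s['wrist_torque'])
F=np.array(F);print(s['time_s'],'F',F.mean(0).round(2),F.std(0).round(2),'pos',np.mean(Z,0).round(1),'M',np.mean(M,0).round(3))
s=r.read_state(); p,d=save('wrist','w_%d'%(s['time_s']*100)); P=wpts(s,d); reds(P,red(p)&(d>0))
E
python3 av.py
```

```text
time_s: 14.05
position: [617.3, 117.9, 193.5]
eef_rot: [0.961, 0.278, 0.004, 0.011]
contact_force: [-1.9, -0.5, -2.1]
finger_gap: 0.104
14.55 F [-1.08 -0.84 -1.21] [0.47 0.47 0.42] pos [617.3 117.9 193.5] M [-0.012  0.205 -0.006]
[ 272  110   20   70 1302] [281. 144.] [674.4 155.2 205. ] [659. 143. 201.] [689. 166. 208.]
[277 253  11  57 502] [281. 281.] [617.3 119.4 212.6] [603. 109. 210.] [631. 128. 215.]
```

```bash
python3 -m creep '[[0,-0.001,-0.0005,-0.0015,0],[0,-0.0005,0,-0.0015,0],[0,0,0,-0.001,0]]'; python3 av.py
```

```text
time_s: 14.9
position: [617.4, 117.9, 190.2]
eef_rot: [0.961, 0.278, 0.006, 0.011]
contact_force: [-0.8, -0.5, -0.1]
finger_gap: 0.105
15.4 F [ 0.63 -0.04 -0.57] [0.38 0.34 0.42] pos [617.3 117.8 190.2] M [ 0.05  -0.081 -0.012]
[ 273  110   19   70 1305] [282. 144.] [674.5 154.8 202.1] [659. 142. 198.] [689. 166. 205.]
[277 253  11  57 515] [282. 281.] [617.3 119.2 209.3] [603. 108. 206.] [631. 129. 212.]
```

```bash
python3 -m creep '[[0,0,0,-0.001,0],[0,0,0,-0.001,0],[0,0,0,-0.0003,0]]'; python3 av.py; python3 av.py
```

```text
time_s: 15.75
position: [617.5, 117.6, 187.9]
eef_rot: [0.961, 0.278, 0.007, 0.012]
contact_force: [0.6, -1.1, -0.0]
finger_gap: 0.101
16.25 F [ 0.81 -0.55  0.18] [0.37 0.51 0.43] pos [617.4 117.7 188. ] M [-0.006 -0.103 -0.036]
[ 273  110   20   70 1300] [282. 144.] [674.6 154.6 200.2] [659. 133.  78.] [689. 166. 204.]
[277 253  10  57 511] [282. 280.] [617.7 119.  207.1] [603. 109. 204.] [631. 128. 210.]
16.8 F [ 0.6  -0.95  0.23] [0.44 0.54 0.48] pos [617.4 117.7 188. ] M [-0.054 -0.092 -0.039]
[ 273  110   19   70 1297] [282. 144.] [674.6 154.7 200.1] [659. 142. 196.] [690. 166. 203.]
[277 253  11  57 510] [282. 281.] [617.7 119.1 207. ] [603. 108. 205.] [631. 128. 210.]
```

```bash
python3 -m creep '[[0,0.0007,-0.0012,0,0],[0,0,0,0,0]]'; python3 av.py
python3 - <<'E'
from h import *
p,d=save('side','s11'); cv2.imwrite('pics/s11c.png',cv2.resize(p[150:290,150:290,::-1],None,fx=4,fy=4))
p,d=save('scene','c11'); cv2.imwrite('pics/c11c.png',cv2.resize(p[140:240,280:380,::-1],None,fx=5,fy=5))
E
```

```text
time_s: 17.05
position: [617.7, 117.2, 187.8]
eef_rot: [0.961, 0.278, 0.006, 0.011]
contact_force: [0.2, -0.3, -0.8]
finger_gap: 0.102
17.55 F [-0.07  1.28 -0.16] [0.38 0.48 0.53] pos [617.7 117.1 187.9] M [0.323 0.037 0.051]
[ 272  110   20   70 1302] [281. 144.] [674.7 154.4 199.9] [659. 133.  78.] [690. 166. 203.]
[277 253  11  57 510] [281. 281.] [618.  118.5 207. ] [604. 108. 204.] [631. 128. 210.]
```

View pics/s11c.png

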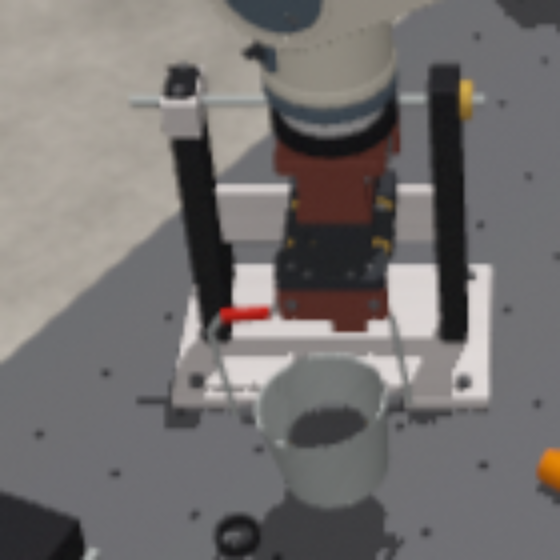

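View pics/c11c.png

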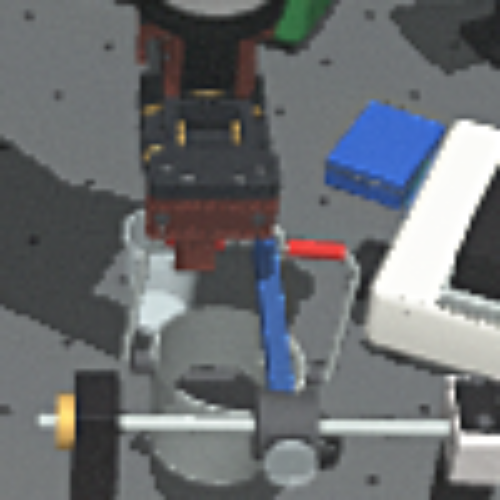

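Vertical force is about 0 ± 0.2 N, so the hook bears the whole pail. A 0.5 mm relief sideways, then check and open.

```bash
python3 -m creep '[[0,-0.0003,0.0006,0,0],[0,0,0,0,0]]'; python3 av.py
```

```text
time_s: 17.9
position: [617.6, 117.3, 187.9]
eef_rot: [0.961, 0.278, 0.006, 0.011]
contact_force: [-0.2, 1.2, 0.7]
finger_gap: 0.102
18.4 F [ 0.26  0.53 -0.15] [0.55 0.21 0.48] pos [617.6 117.4 187.9] M [0.174 0.007 0.013]
[ 272  110   20   70 1302] [281. 144.] [674.6 154.7 199.9] [659. 142. 196.] [690. 166. 203.]
[277 253  11  57 508] [281. 280.] [617.8 118.8 207. ] [604. 108. 204.] [631. 128. 210.]
```

```bash
python3 -m creep '[[0.03,0,0,0,0],[0.03,0,0,0,0],[0.03,0,0,0,0],[0.03,0,0,0,0]]'; python3 av.py; python3 av.py
```

```text
time_s: 18.85
position: [617.3, 117.0, 187.8]
eef_rot: [0.961, 0.278, 0.006, 0.011]
contact_force: [-0.1, 0.2, -0.2]
finger_gap: 0.344
19.35 F [ 0.08 -0.44  0.12] [0.61 0.5  0.4 ] pos [617.4 117.1 187.8] M [ 0.018  0.077 -0.003]
[ 266  108   23   71 1350] [277. 143.] [674.  156.6 202. ] [659. 143. 198.] [689. 169. 205.]
[279 252  13  56 489] [285. 279.] [619.2 117.4 206.2] [605. 106. 204.] [631. 128. 208.]
19.9 F [-0.1  -0.01  0.13] [0.23 0.49 0.54] pos [617.4 117.1 187.8] M [ 0.034  0.064 -0.006]
[ 265  108   24   71 1338] [276. 143.] [673.9 156.7 201.1] [659. 143. 197.] [689. 169. 204.]
[279 250  14  56 465] [285. 277.] [619.3 117.  204.8] [606. 106. 203.] [632. 127. 207.]
```

Released: no jump visible, and the sleeves sit at 201 and 205 mm, levelling out. Withdrawing straight up.

```bash
python3 -m creep '[[0.045,0,0,0,0],[0.045,0,0,0,0],[0.045,0,0,0.01,0],[0.045,0,0,0.02,0],[0.045,0,0,0.03,0],[0.045,0,0,0.04,0],[0.045,0,0,0.04,0],[0.045,-0.02,0,0.03,0],[0.045,-0.04,0.02,0.02,0],[0.045,-0.04,0.02,0,0]]'
python3 - <<'E'
from h import *
for k in range(3):
    for n in('scene','side'):
        p,d=save(n,'%s_f%d'%(n,k)); P=pts(n,d); print(n,r.read_state()['time_s']); reds(P,red(p)&(d>0)&(P[...,2]<240)&(P[...,2]>170))
    for i in range(10): r.snapshot('side')
s=r.read_state(); p,d=save('wrist','wf'); P=wpts(s,d); print(s['position'],s['contact_force']);reds(P,red(p)&(d>0))
p=cv2.imread('pics/scene_f2.png');cv2.imwrite('pics/cfc.png',cv2.resize(p[100:260,250:410],None,fx=3.5,fy=3.5))
p=cv2.imread('pics/side_f2.png');cv2.imwrite('pics/sfc.png',cv2.resize(p[150:290,150:290],None,fx=4,fy=4))
E
```

```text
time_s: 20.95
position: [516.6, 155.8, 388.6]
eef_rot: [0.961, 0.276, 0.007, 0.011]
contact_force: [0.2, 1.1, 0.1]
finger_gap: 0.513
scene 21.0
[314 187  11   4  33] [319. 188.] [619.6 113.1 203.9] [607. 104. 197.] [633. 126. 208.]
[338 187  11   3  32] [343. 188.] [674.6 151.6 202.8] [662. 143. 198.] [687. 163. 206.]
side 21.05
[204 226  13   3  29] [210. 227.] [674.4 159.7 203.7] [660. 148. 197.] [690. 168. 206.]
[231 226  12   3  35] [237. 227.] [616.7 119.4 200.5] [605. 111. 194.] [630. 128. 205.]
scene 21.6
[314 187  11   4  34] [319. 188.] [621.7 113.3 204.4] [607. 101. 198.] [633. 125. 208.]
[338 187  11   3  33] [343. 188.] [674.3 153.4 201.7] [662. 143. 196.] [686. 164. 206.]
side 21.65
[231 225  12   3  27] [237. 226.] [618.  117.1 202.2] [607. 109. 198.] [632. 127. 208.]
[205 227  12   4  34] [210. 228.] [674.1 161.  200. ] [659. 148. 195.] [688. 169. 206.]
scene 22.2
[314 187  11   3  32] [319. 188.] [619.  115.  203.3] [606. 106. 199.] [633. 125. 208.]
[338 187  12   3  34] [343. 188.] [676.1 151.7 203.8] [663. 142. 199.] [689. 164. 208.]
side 22.25
[204 226  13   4  35] [210. 228.] [673.9 160.5 202.1] [661. 149. 195.] [687. 169. 208.]
[231 226  12   3  27] [236. 227.] [617.5 121.1 202. ] [605. 111. 197.] [629. 130. 206.]
[516.09230765 155.32487879 384.43362914] [0.33999352 0.09810262 0.55290236]
[358  42  12  35 304] [363.  59.] [675.4 155.1 204.3] [661. 143. 201.] [690. 165. 207.]
[352 115  11  30 243] [357. 129.] [618.1 120.1 202.5] [603. 109. 199.] [632. 130. 205.]
```

View pics/sfc.png

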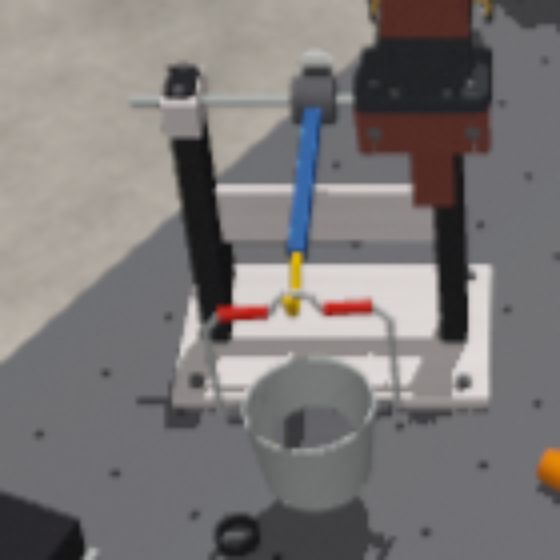

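View pics/cfc.png

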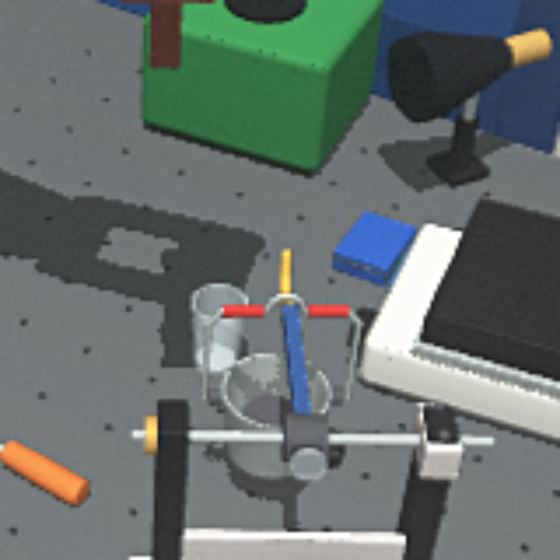

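The pail hangs on the hook by the peak, with the sleeves level in both views. Its underside is about 40 mm up. I let the remaining small swing die out and check.

```bash
cat > sw.py <<'E'
from h import *
L=[]
for k in range(16):
    p,d=r.snapshot('side'); P=pts('side',d)
    H,S,V=cv2.split(cv2.cvtColor(p,cv2.COLOR_RGB2HSV)); ok=(d>0)
    g=P[(np.hypot(P[...,0]-646,P[...,1]-137)<75)&(P[...,2]>40)&(P[...,2]<120)&ok]
    L.append(np.r_[r.read_state()['time_s'],g.mean(0)])
L=np.array(L); print(L[::3].round(1)); print('std',L[:,1:].std(0).round(2),'ptp',np.ptp(L[:,1:],axis=0).round(2))
E
python3 sw.py; for i in 1 2 3 4 5 6; do python3 -m creep '[[0.045,0,0,0,0],[0.045,0,0,0,0],[0.045,0,0,0,0],[0.045,0,0,0,0],[0.045,0,0,0,0],[0.045,0,0,0,0],[0.045,0,0,0,0],[0.045,0,0,0,0],[0.045,0,0,0,0],[0.045,0,0,0,0]]' >/dev/null; done; python3 sw.py
```

```text
[[ 22.8 650.6 138.   87.4]
 [ 23.  647.2 136.2  87.4]
 [ 23.2 644.5 135.1  87.5]
 [ 23.3 646.1 135.9  87.5]
 [ 23.4 649.4 137.5  87.6]
 [ 23.6 650.3 138.   87.2]]
std [2.17 1.12 0.11] ptp [6.13 3.02 0.4 ]
[[ 29.6 647.7 136.6  87.6]
 [ 29.8 647.7 136.6  87.5]
 [ 30.  647.8 136.5  87.5]
 [ 30.1 647.7 136.7  87.7]
 [ 30.2 647.5 136.6  87.5]
 [ 30.4 647.6 136.4  87.6]]
std [0.06 0.09 0.07] ptp [0.26 0.28 0.28]
```

The swing has died out: positions stay within 0.3 mm. Last look at the peak on the hook and at the bystanders.

Run:
```python
from h import *
s=r.read_state(); p,d=save('wrist','wz'); P=wpts(s,d)
u=np.array([-.5256,.8507]); v=np.array([.8507,.5256])
H,S,V=cv2.split(cv2.cvtColor(p,cv2.COLOR_RGB2HSV))
q=P[(H>18)&(H<34)&(S>150)&(V>80)&(d>0)&(P[...,2]>180)&(P[...,0]<700)]
print('tip end s',(q[:,:2]@u).max(),'t',np.median(q[:,:2]@v),'z',q[:,2].max(), 'min',np.percentile(q[:,2],3))
reds(P,red(p)&(d>0))
p,d=save('scene','cz')
a=cv2.imread('pics/scene0.png').astype(int); b=cv2.imread('pics/cz.png').astype(int)
D=abs(a-b).sum(2)
for nm,(x,y) in dict(brass=(250,336),post=(123,340),mirror=(187,375),driver=(262,235),case=(357,170)).items(): print(nm,D[y-8:y+8,x-8:x+8].mean().round(1))
```

```text
tip end s -191.79791392629167 t 620.3206601329639 z 257.48698491947084 min 211.11376134259902
[356  42  11  36 297] [361.  60.] [674.2 156.4 203.4] [659. 144. 199.] [689. 167. 206.]
[355 115   9  31 246] [359. 130.] [618.5 118.9 203.6] [604. 107. 201.] [633. 129. 206.]
brass 5.8
post 7.9
mirror 6.7
driver 6.3
case 6.5
```

View pics/cz.png

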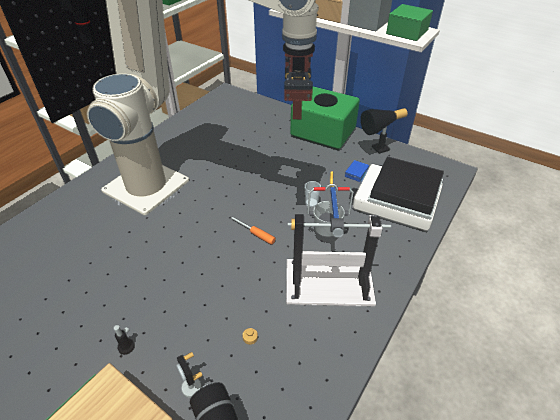

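The scene view shows the pail hanging on the arm at (333,205), with the bystanders where they were at the start. Handing in.

```bash
python3 -c "
from station import r
print(r.sign_off())"
```

```text
the job is handed in; nothing more can be done
None
```

The pail hangs by the bail's peak on the hook, and I handed the job in at about 31 s; no verdict came back.

**What I did:** I took sleeve b and swung the bail up to about 87° with the pail still on the table. The pail weighed about 7.6 N. I threaded the peak over the hook tip and lowered it about 2 mm at a time until the vertical force read -0.15 N (±0.2 N). Then I opened the fingers and drew straight up.

**Last checks before handing in:**
- **Level and height:** the two sleeves are level within 0.2 mm, and the underside is about 40 mm above the table.
- **Load arm:** the lowered peak and pail weight put the hook about 37 mm down, around 0.2 rad. I saw no jump in the images, but I had no direct reading of the arm's speed.
- **Stillness:** the swing after release, about 6 mm peak to peak, had died to under 0.3 mm, which is camera noise.
- **Bystanders:** the brass weight, post holder, mirror mount, driver and case look unchanged in the scene view. I did not compare the beaker and lens ring numerically, but the path kept clear of them.

**What was off:**
- While held by one sleeve, the pail hung tilted by about 0.16 rad. That fell to about 0.11 rad as the hook took the load, and it levelled after release.
- The commanded moves drifted by a few millimetres, so I corrected them along the way.

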